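Seat a salami in the slicing guide and hold it down

ROBOT

A 6-joint arm with a two-finger parallel gripper is mounted at the origin on a cart in front of the work surface, level with it; the furniture and walls round the work are solid. World frame = base frame: x ahead of the robot, y to its left, z up, the work surface at z = 0. Lengths are in mm, angles in rad, forces in N, time in s.
With the tool pointing down it reaches from about 400 to 825 mm from the base axis. Payload 7 kg.
Tool frame: the origin (TCP) lies between the finger pads; the fingertips stand 17 mm ahead of it and the grasp point (between the pads) lies 2 mm behind it; z points along the fingers, y is the line along which they close (so a half turn about z gives the same grasp; the last joint's range is limited). The gripper opens to 85 mm and grips with 20 to 120 N. Pads are 22 mm wide; open, the fingers measure 114 mm over their backs; the gripper's body (76 mm by 85 mm) begins 54 mm behind the grasp point. The pads swing forward as they close: fully open they stand 13 mm farther back than shut.
Start: joints at [1.389, 0.359, 0.012, 0, -1.224, -0.288], TCP at [305.582, 601.843, 248.302] pointing down, gripper open.
Joint ranges: [-3.07, 3.07], [-1.43, 2.12], [-1.02, 1.25], [-3.03, 1.67], [-3.05, -0], [-3.03, 3.03]. Speed limits (rad/s): [2.39, 2.39, 3.01, 3.14, 3.14, 3.14].

INTERFACE

Orientations are given as a rotation vector (axis times angle).
In Python, from bench import bot gives the robot as it stands.
- The arm moves only by the tool jog_arm, never from a script. Its argument "plan" is a list of rows, each an object with "claw": the opening, from -1 (shut) to 1 (fully open), so that 0 is half open; "delta_pos": the shift along the tool's x, y, z in mm, a list of three; "turn": the turn, a rotation vector about the tool's x, y, z in rad, a list of three. A call has 1 to 12 rows; each row is the pose to reach, as a shift and turn from the pose commanded when the call began, along the tool's axes at that moment; what a row does not reach only later rows make up. A row lasts 1/10 s, in which the tool goes at most 50 mm and 8.59 degrees, less where a joint would pass 70% of its speed; a pose out of reach is approached as far as the arm can. A call with a gripper value outside its range is refused whole. The fingers move at their own pace and stop on an object; "squeeze" is the grip in N (left out, the last holds). Time passes only in rows, so rows that repeat a pose let the fingers close. It gives the time, the measured TCP pose, the force, the opening and the grip force at its end, in the units of the state.
- bot.get_state(): the state, without advancing time (a new reading comes with each control period).
- bot.snapshot(name): name is "scene" or "top" or "wrist"; returns the picture (400x640x3 uint8, blue, green, red); there is no depth.
- bot.camera_params(name): a dict with "intrinsics" (3x3 intrinsics, pixels), "dist" ([k1, k2, p1, p2, k3] as OpenCV has them; the pictures are not rectified), "T" (4x4, takes a point from camera to world coordinates). Camera axes: x right, y up, looking along -z (the intrinsics and any distortion apply to the point x, -y, -z); pixel columns grow to the right and rows downward; lengths in mm; the calibration is good to about 2 mm. A picture is of the moment at which its call begins: read the wrist's pose just before it. camera_params takes no time and is no camera call; for the wrist camera it gives the pose at the moment of the call.
- bot.sign_off(): hands the job in; it is judged then, once.
Trained networks look in the newest picture that a camera, given by its name, has taken for a name from the list of things; names that differ only in an ending like _2 or _b are one class to them, and where a whole thing is asked for, a point or a joint stands for the part that bears it (a point fixed in the world has none). Each returns a list of dicts, best first, with "confidence" (0 to 1); they miss things now and then, are a little off and sometimes report something else, mostly with a low value. They report only what shows in the picture. A call takes as long as a camera call.
- bot.look_for(camera, query): "location" ([x, y, z] in mm, in the coordinates of the camera as it stood for that picture, good to about 4 mm: the middle of the surface that is visible of it).
The state is a dict: "time": time; "qpos": joint angles; "joint_vel": joint speeds; "joint_torque": joint torques, N m; "position": TCP position; "orientation": TCP orientation; "ft_force": force on the tool from outside, world axes, zero at the start; "moment": the same for the moment, N m; "opening": finger opening in mm; "gripper_force": force on a finger pad.
Only numpy, scipy, OpenCV 4.12 (cv2) and the standard library are available. Lean on these libraries where they do the work, as an engineer would, in place of code of your own. Each camera call takes 0.05 s, during which the arm holds its last target. There are 200 camera calls.

TASK

Get the salami ready for me to slice: draw the flat steel cutter straight up out of the wooden slicing guide, where it stands across the trough, and stand it upright in one of the gaps of the wire rack. Then lay the salami lengthwise in the V-shaped trough, about centred end to end, and press it down firmly, with a kilo or two of push, so that it bears on both sloping faces. Finish while still holding it pressed down, and leave everything else on the worktop where it is.

Things in the scene. Friction and masses are not known exactly. Their poses are not given: they have to be found in the camera images.
- guide: Slicing guide: pale wood block on a dark wood foot, fixed, 202 x 116 mm over the foot, 46 mm high. Origin under its middle at worktop level, x along the V trough (190 mm long), y across, z up. V faces slope 45 degrees and meet 25 mm above the worktop; the trough is 42 mm wide at its rim (46 mm up), with flat lands 31 mm wide on both sides. Wall cabinets hang 0.46 m up just behind it.
- trough_seat (a point): Where the salami's centre lies when seated and centred: 60 mm above the worktop, midway along the trough; axes as the guide's. A cross slot 6 mm wide below this point goes down to 12 mm above the worktop and holds the cutter at the start; four narrow knife slots, 2 mm wide and 21 mm deep, lie 30 and 60 mm to either side.
- cutter_center (a point): Centre, half-way up, of the cutter: steel plate 3 mm thick (x), 112 mm wide (y), 104 mm tall (z), 0.15 kg. Its top 24 mm is a black handle strip 13 mm thick (x), 116 mm wide (y), centred 40 mm above this point; the lower edge is 52 mm below it. It starts loose and upright in the guide's middle slot, lower edge 12 mm above the worktop, its y across the trough.
- rack_gap (a point): Foot of the middle gap of the wire rack (on a grey drip tray 150 x 136 mm, fixed), 12 mm above the worktop: where a plate's lower edge rests. x across the gaps, y along them, z up. Four wire hoops, 96 mm wide (y), tops 72 mm above the worktop, stand at x = -36, -12, 12, 36 mm: three gaps 20 mm clear, middles at x = -24, 0, 24 mm.
- cheek_a: The half of the guide's block with the V face on its +y side; origin and axes as the guide's.
- cheek_b: The half of the guide's block with the V face on its -y side; origin and axes as the guide's.
- salami_center (a point): Centre of the salami: a stiff cylinder of 50 mm diameter with string rings, dark red, 165 mm long over its tied ends (the full diameter over the middle 120 mm), x along its length, about 0.32 kg. At the start it lies on a wooden board 14 mm thick, its centre 39 mm above the worktop; it can roll.
- board: Wooden serving board, fixed, 200 x 110 x 14 mm, origin in the middle of its underside, x along its length.
- cheese: Wrapped block of cheese, 73 x 102 x 37 mm, origin at the centre of its underside; leave alone.
- mug: Plain cream mug, 78 x 116 x 101 mm, origin at the centre of its underside; leave alone.
- pepper: Dark wooden pepper mill, 58 mm diameter, 170 mm tall, origin at the centre of its underside; leave alone.
- glass: Clear drinking glass, 81 mm diameter, 91 mm tall, origin at the centre of its underside; leave alone.
- jar: Glass jar with a grey lid, 71 mm diameter, 110 mm tall, origin at the centre of its underside; leave alone.
- lemon: Lemon, 71 x 53 x 51 mm, origin at the centre of its underside; leave alone.

How it is judged:
By the outcome, as a careful person would: the job done as asked, in the order asked, and still so for the second after the job is handed in, while the arm keeps its last pose, push and grip.
It also fails if it takes over 61 s, if anything falls off the work surface, if the arm or the gripper's body presses on something with over 40 N, if the wrist force passes 120 N, or if a joint passes its speed limit or range.

## Working session

There is one attempt and no reset: what is moved stays moved. The work goes in short steps, Python scripts to look and compute and a tool call to move; the robot and the scene stay as the last step left them, time stands still between calls to the robot, and variables do not carry over. Pictures are saved under pics/ and viewed, at most 13 in all, crops included, and the job is handed in when it is done.

Besides the shell and the picture viewer there is one more tool, called after "Emit:" as name([rows], argument=value, ...), one row to a line, values as JSON. jog_arm: Moves the arm, as the interface text tells. Its arguments: {"type":"object","properties":{"plan":{"type":"array"},"squeeze":{"type":"number"}},"required":["plan"]}

```bash
mkdir -p pics; ls; cat > h.py <<'E'
import numpy as np, cv2
from bench import bot
def w(cam,p):
    T=np.array(bot.camera_params(cam)["T"]); return (T@np.r_[p,1])[:3]
def proj(cam,P):
    c=bot.camera_params(cam);T=np.linalg.inv(np.array(c["T"]));p=np.c_[np.atleast_2d(P),np.ones(len(np.atleast_2d(P)))]@T.T
    p=p[:,:3]*[1,-1,-1]
    return cv2.projectPoints(p.reshape(-1,1,3),np.zeros(3),np.zeros(3),np.array(c["intrinsics"],float),np.array(c["dist"],float))[0].reshape(-1,2)
def unproj(cam,uv,z):
    c=bot.camera_params(cam);T=np.array(c["T"])
    n=cv2.undistortPoints(np.array(uv,float).reshape(-1,1,2),np.array(c["intrinsics"],float),np.array(c["dist"],float)).reshape(-1,2)
    d=np.c_[n[:,0],-n[:,1],-np.ones(len(n))]@T[:3,:3].T
    return T[:3,3]+d*((z-T[2,3])/d[:,2])[:,None]
E
python3 - <<'E'
from h import *
np.set_printoptions(precision=1,suppress=True)
for c in ["top","scene"]:
    cv2.imwrite(f"pics/{c}0.png",bot.snapshot(c))
    print(c,np.array(bot.camera_params(c)["T"])[:3,3])
    for q in ["guide","cutter_center","rack_gap","salami_center","board","cheese","mug","pepper","glass","jar","lemon"]:
        for r in bot.look_for(c,q)[:2]: print(q,round(r["confidence"],2),w(c,r["location"]))
s=bot.get_state();print(s["time"],s["orientation"],s["ft_force"])
E
```

```text
pics
top [ 208.    63.  1727.9]
guide 0.67 [469.    1.1  42.1]
cutter_center 0.69 [469.3  -6.8 113.6]
cutter_center 0.38 [687.3  -7.4 107.1]
rack_gap 0.7 [457.8 281.    3.3]
salami_center 0.97 [ 450.5 -305.4   63.8]
board 0.61 [ 482.2 -304.    18.5]
cheese 0.6 [413.6 558.5  37.1]
mug 0.78 [522.2 555.8  52.1]
pepper 0.67 [620.7 246.4 124.8]
glass 0.93 [ 619.7 -440.4   35.7]
jar 0.76 [687.8  -6.4 109. ]
jar 0.15 [631.6  26.1  46.7]
lemon 0.64 [631.6  27.   44.3]
lemon 0.32 [471.6  -1.7  46.6]
scene [ 492.3 1008.8 1111. ]
guide 0.79 [474.3  53.2  43.6]
guide 0.64 [627.3 271.9 103.1]
cutter_center 0.97 [476.3  -1.1  80.4]
rack_gap 0.87 [460.8 292.3   5.5]
salami_center 0.69 [ 447.8 -280.8   61.4]
cheese 0.92 [415.5 572.1  38.8]
mug 0.68 [474.8  54.3  41.9]
mug 0.65 [517.1 539.7  62.1]
pepper 0.63 [627.3 269.5 101.4]
pepper 0.28 [446.   50.8  51.3]
glass 0.67 [ 613.5 -405.4   68.1]
jar 0.63 [682.6  17.   42.9]
lemon 0.49 [638.3  45.3  40.9]
1.2 [ 3.1 -0.7 -0. ] [ 0.2  0.7 -0.7]
```

View pics/top0.png

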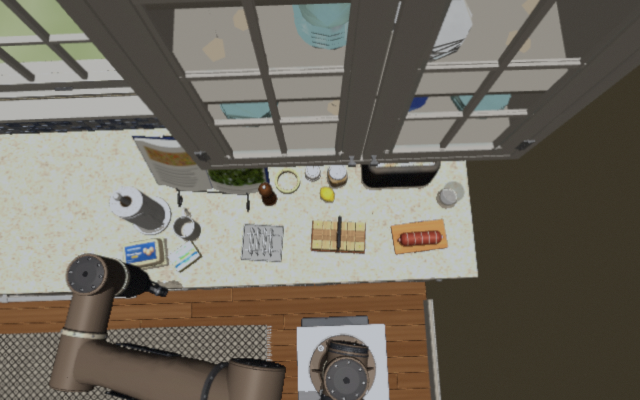

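View pics/scene0.png

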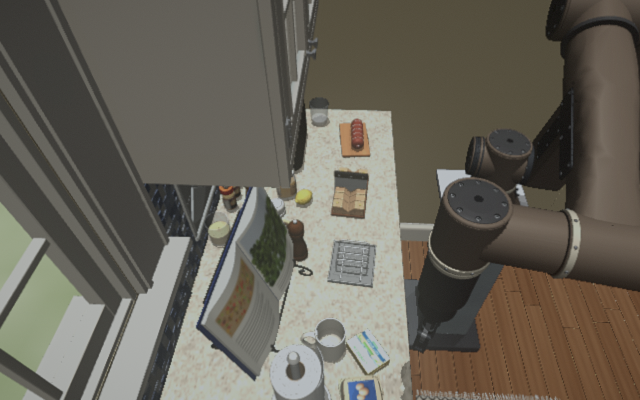

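Top: guide at (339,236) with trough along the picture's horizontal (world y), cutter handle at (339,234) crosswise; rack at (263,243); salami on board at (420,238). The scene view agrees. Next step: the wrist camera over rack and guide.

```bash
cat >> h.py <<'E'
from scipy.spatial.transform import Rotation as Ro
np.set_printoptions(precision=3,suppress=True)
def goal(p,yaw,s=None):
    "delta & turn to p with tool down, tool y axis at world angle yaw"
    s=s or bot.get_state();R=Ro.from_rotvec(s["orientation"])
    best=None
    for a in (yaw,yaw+np.pi):
        y=np.array([np.cos(a),np.sin(a),0]);z=np.array([0,0,-1.]);x=np.cross(y,z)
        t=(R.inv()*Ro.from_matrix(np.c_[x,y,z])).as_rotvec()
        if best is None or np.linalg.norm(t)<np.linalg.norm(best):best=t
    return R.inv().apply(np.array(p,float)-s["position"]),best
E
python3 - <<'E'
from h import *
s=bot.get_state();print(s["position"],Ro.from_rotvec(s["orientation"]).as_matrix())
T=np.array(bot.camera_params("wrist")["T"]);print(T,bot.camera_params("wrist")["intrinsics"])
print(goal([400,290,330],np.pi/2))
E
```

```text
[305.593 601.843 248.296] [[ 0.892 -0.453 -0.   ]
 [-0.453 -0.892  0.   ]
 [-0.     0.    -1.   ]]
[[ -0.452   0.859   0.24  364.093]
 [ -0.892  -0.436  -0.121 570.026]
 [  0.001  -0.269   0.963 373.977]
 [  0.      0.      0.      1.   ]] [[277.835   0.    321.834]
 [  0.    277.835 201.949]
 [  0.      0.      1.   ]]
(array([225.356, 235.315, -81.708]), array([ 0.  ,  0.  , -0.47]))
```

Emit:
jog_arm([
  {"claw": 1,"delta_pos": [338,346,-52],"turn": [0,0,-0.47]},
  {"claw": 1,"delta_pos": [338,346,-52],"turn": [0,0,-0.47]},
  {"claw": 1,"delta_pos": [338,346,-52],"turn": [0,0,-0.47]},
  {"claw": 1,"delta_pos": [338,346,-52],"turn": [0,0,-0.47]},
  {"claw": 1,"delta_pos": [338,346,-52],"turn": [0,0,-0.47]},
  {"claw": 1,"delta_pos": [338,346,-52],"turn": [0,0,-0.47]},
  {"claw": 1,"delta_pos": [338,346,-52],"turn": [0,0,-0.47]},
  {"claw": 1,"delta_pos": [338,346,-52],"turn": [0,0,-0.47]},
  {"claw": 1,"delta_pos": [338,346,-52],"turn": [0,0,-0.47]},
  {"claw": 1,"delta_pos": [338,346,-52],"turn": [0,0,-0.47]},
  {"claw": 1,"delta_pos": [338,346,-52],"turn": [0,0,-0.47]},
  {"claw": 1,"delta_pos": [338,346,-52],"turn": [0,0,-0.47]},
])

```text
time: 2.4
position: [450.5, 139.5, 300.6]
orientation: [-3.141, 0.003, -0.001]
ft_force: [0.4, 1.2, 0.1]
opening: 85.1
gripper_force: 0.0
```

```bash
python3 - <<'E'
from h import *
im=bot.snapshot("wrist");cv2.imwrite("pics/w1.png",im)
s=bot.get_state();print(s["time"],s["position"],s["orientation"],s["qpos"])
for q in ["guide","cutter_center","rack_gap"]:
    for r in bot.look_for("wrist",q)[:2]: print(q,round(r["confidence"],2),w("wrist",r["location"]))
E
```

```text
2.45 [450.349 140.265 300.398] [-3.141  0.001 -0.   ] [ 0.721 -0.017 -0.332 -0.    -1.255  0.85 ]
guide 0.82 [475.794  26.597  45.088]
cutter_center 0.86 [476.655  -7.014 103.362]
cutter_center 0.19 [612.308 239.538  87.655]
rack_gap 0.85 [463.478 277.037   3.783]
rack_gap 0.55 [447.729  20.421  43.482]
```

View pics/w1.png

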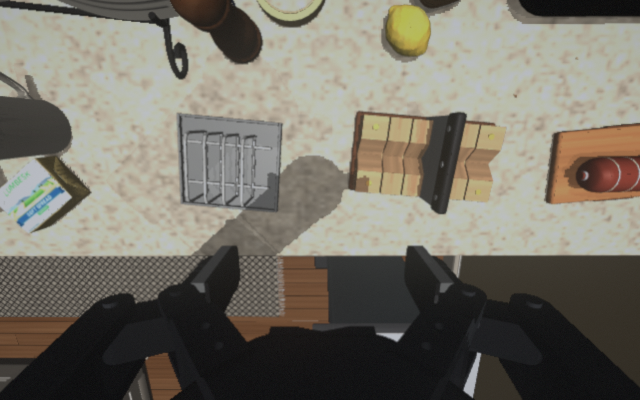

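Wrist: tray corners about (181,114), (282,124), (278,210), (183,203), wires running along picture vertical; guide foot about (355,112)–(505,200); cutter handle from (455,113) to (440,212). I enlarge the rack, and take a nearer look at the guide.

```bash
python3 - <<'E'
from h import *
im=cv2.imread("pics/w1.png")
cv2.imwrite("pics/c1.png",cv2.resize(im[105:220,170:295],None,fx=5,fy=5,interpolation=cv2.INTER_CUBIC))
print(goal([470,-5,230],np.pi/2))
E
```

```text
(array([ 19.691, 146.17 ,  70.117]), array([0.   , 0.   , 0.002]))
```

View pics/c1.png

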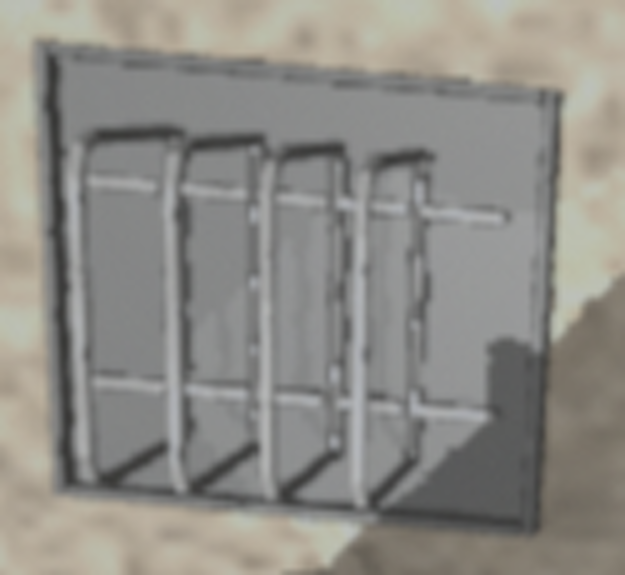

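Emit:
jog_arm([
  {"claw": 0,"delta_pos": [20,140,60],"turn": [0,0,0]},
  {"claw": 0,"delta_pos": [20,140,60],"turn": [0,0,0]},
  {"claw": 0,"delta_pos": [20,140,60],"turn": [0,0,0]},
  {"claw": 0,"delta_pos": [20,140,60],"turn": [0,0,0]},
  {"claw": 0,"delta_pos": [20,140,60],"turn": [0,0,0]},
  {"claw": 0,"delta_pos": [20,140,60],"turn": [0,0,0]},
])

```text
time: 3.2
position: [470.8, 1.3, 240.7]
orientation: [-3.141, -0.002, -0.001]
ft_force: [-0.3, -0.7, 0.9]
opening: 42.4
gripper_force: 0.0
```

```bash
python3 - <<'E'
from h import *
im=bot.snapshot("wrist")
s=bot.get_state();print(s["time"],s["position"],s["orientation"])
T=bot.camera_params("wrist")["T"];np.save("T2.npy",np.array(T))
p=proj("wrist",[[475,-6,116],[470,0,40]]);print(p)
np.save("im2.npy",im)
u,v=p[0].astype(int)
c=im[max(0,v-140):v+135,max(0,u-200):u+200];print(max(0,u-200),max(0,v-140))
cv2.imwrite("pics/w2.png",cv2.resize(c,None,fx=2,fy=2,interpolation=cv2.INTER_CUBIC))
E
```

```text
3.25 [470.81    1.612 240.828] [-3.141 -0.003 -0.001]
[[328.728 193.503]
 [322.149 182.386]]
128 53
```

View pics/w2.png

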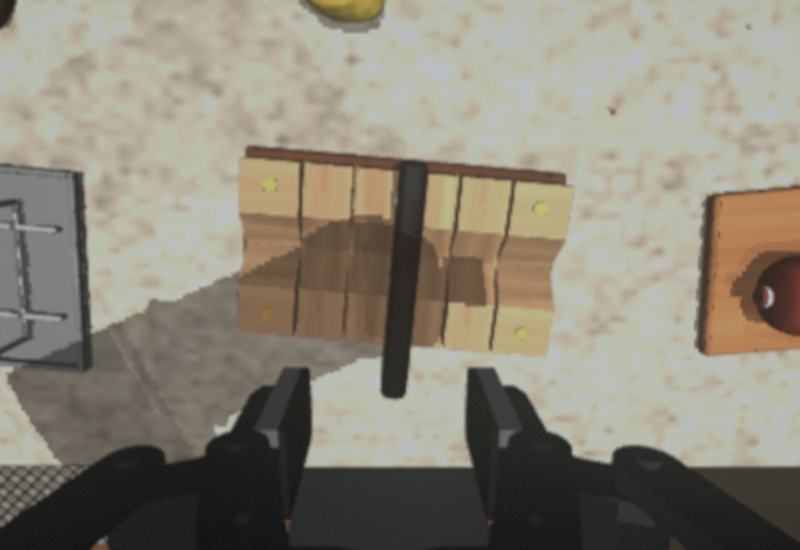

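Close-up: handle ends at crop (414,161) and (395,397), block top corners (240,157), (573,185), (547,355), (238,331). Rack crop: hoop tops run (75,140)–(90,480) … (360,165)–(363,500). Unprojecting these.

```bash
python3 - <<'E'
from h import *
c=bot.camera_params("wrist");T2=np.load("T2.npy")
def un(uv,z,T):
    n=cv2.undistortPoints(np.array(uv,float).reshape(-1,1,2),np.array(c["intrinsics"],float),np.array(c["dist"],float)).reshape(-1,2)
    d=np.c_[n[:,0],-n[:,1],-np.ones(len(n))]@T[:3,:3].T
    return T[:3,3]+d*((z-T[2,3])/d[:,2])[:,None]
f=lambda a:np.array(a)/2+[128,53]
H=un(f([(414,161),(395,397)]),116,T2);print(H,H.mean(0)); d=H[0]-H[1];print("handle dir",np.degrees(np.arctan2(d[1],d[0])),np.linalg.norm(d))
G=un(f([(240,157),(573,185),(547,355),(238,331)]),46,T2);print(G,G.mean(0))
for a,b in((0,1),(3,2)):
    d=G[a]-G[b];print(np.degrees(np.arctan2(d[1],d[0])),np.linalg.norm(d))
T1=T2.copy();T1[:3,3]+=np.array([450.349,140.265,300.398])-[470.81,1.612,240.828]
g=lambda a:np.array(a)/5+[170,105]
K=un(g([(40,45),(560,95),(535,528),(60,490)]),6,T1);print(K,K.mean(0))
W=un(g([(75,140),(90,480),(173,150),(182,490),(265,155),(270,495),(360,165),(363,500)]),72,T1);print(W)
m=(W[::2]+W[1::2])/2;print(m,m.mean(0));d=m[0]-m[3];print(np.degrees(np.arctan2(d[1],d[0])),np.linalg.norm(d))
for i in range(4):
  d=W[2*i]-W[2*i+1];print(np.degrees(np.arctan2(d[1],d[0])),np.linalg.norm(d))
E
```

```text
[[529.131 -10.992 116.   ]
 [416.189  -3.369 116.   ]] [472.66   -7.181 116.   ]
handle dir -3.861268908956326 113.1986433537983
[[ 528.989   83.167   46.   ]
 [ 514.101 -104.602   46.   ]
 [ 411.08   -98.034   46.   ]
 [ 426.203   91.415   46.   ]] [470.093  -7.014  46.   ]
85.46658862758709 188.35783577638406
85.43593515485836 190.05104423032543
[[530.494 346.956   6.   ]
 [516.889 197.213   6.   ]
 [384.8   209.837   6.   ]
 [396.91  358.774   6.   ]] [457.273 278.195   6.   ]
[[505.774 308.678  72.   ]
 [418.404 315.974  72.   ]
 [503.409 284.635  72.   ]
 [415.719 291.904  72.   ]
 [502.247 261.896  72.   ]
 [414.403 268.687  72.   ]
 [499.874 238.468  72.   ]
 [413.087 244.106  72.   ]]
[[462.089 312.326  72.   ]
 [459.564 288.269  72.   ]
 [458.325 265.291  72.   ]
 [456.481 241.287  72.   ]] [459.115 276.793  72.   ]
85.4860888975437 71.26045989639572
-4.773197647797888 87.67418171977536
-4.738843342855341 87.99114264646134
-4.420704943428134 88.10686634796829
-3.7166316298693505 86.97014521880911
```

```bash
python3 - <<'E'
from h import *
print(goal([472,-7.1,103],np.radians(85.6)))
E
```

```text
(array([  1.046,   8.758, 137.826]), array([-0.   , -0.001,  0.079]))
```

Emit:
jog_arm([
  {"claw": 0,"delta_pos": [1,8.7,30],"turn": [0,0,0.078]},
  {"claw": 0,"delta_pos": [1,8.7,70],"turn": [0,0,0.078]},
  {"claw": 0,"delta_pos": [1,8.7,110],"turn": [0,0,0.078]},
  {"claw": 0,"delta_pos": [1,8.7,137],"turn": [0,0,0.078]},
  {"claw": 0,"delta_pos": [1,8.7,137],"turn": [0,0,0.078]},
  {"claw": -0.5,"delta_pos": [1,8.7,137],"turn": [0,0,0.078]},
  {"claw": -0.8,"delta_pos": [1,8.7,137],"turn": [0,0,0.078]},
  {"claw": -1,"delta_pos": [1,8.7,137],"turn": [0,0,0.078]},
  {"claw": -1,"delta_pos": [1,8.7,137],"turn": [0,0,0.078]},
  {"claw": -1,"delta_pos": [1,8.7,137],"turn": [0,0,0.078]},
  {"claw": -1,"delta_pos": [1,8.7,137],"turn": [0,0,0.078]},
], squeeze=35)

```text
time: 4.35
position: [472.9, -7.6, 105.2]
orientation: [-3.137, 0.121, -0.006]
ft_force: [-1.7, 4.1, 7.6]
opening: 12.2
gripper_force: 36.0
```

Emit:
jog_arm([
  {"claw": -1,"delta_pos": [0,0,-8],"turn": [0,0,0]},
  {"claw": -1,"delta_pos": [0,0,-18],"turn": [0,0,0]},
  {"claw": -1,"delta_pos": [0,0,-30],"turn": [0,0,0]},
  {"claw": -1,"delta_pos": [0,0,-50],"turn": [0,0,0]},
  {"claw": -1,"delta_pos": [0,0,-80],"turn": [0,0,0]},
  {"claw": -1,"delta_pos": [0,0,-110],"turn": [0,0,0]},
  {"claw": -1,"delta_pos": [0,0,-120],"turn": [0,0,0]},
  {"claw": -1,"delta_pos": [0,0,-120],"turn": [0,0,0]},
])

```text
time: 5.15
position: [471.8, -8.4, 225.2]
orientation: [-3.138, 0.122, -0.005]
ft_force: [0.4, -1.2, -2.6]
opening: 12.4
gripper_force: 34.7
```

```bash
python3 - <<'E'
from h import *
im=bot.snapshot("wrist");cv2.imwrite("pics/w3.png",im)
s=bot.get_state();print(s["time"],s["position"],s["ft_force"],s["moment"],s["opening"],s["qpos"])
for r in bot.look_for("wrist","cutter_center")[:2]: print(round(r["confidence"],2),w("wrist",r["location"]))
print(goal([458.5,277.5,215],np.radians(85.5)))
E
```

```text
5.2 [471.034  -8.548 223.621] [-0.805  0.44  -1.925] [-0.039  0.03   0.031] 12.573203636063003 [ 0.401  0.037 -0.458 -0.    -1.075  1.092]
0.66 [491.802 -15.56  230.684]
(array([ -34.378, -284.333,    7.696]), array([0.   , 0.001, 0.   ]))
```

View pics/w3.png

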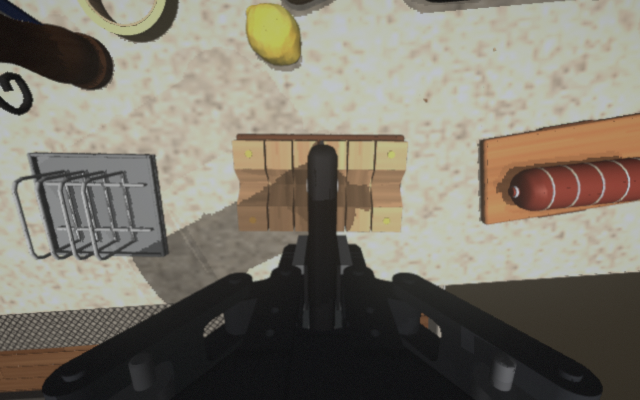

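The cutter is held upright, clear of the guide, in the grip at (322,240); the rack lies ahead at left. Carry it over.

Emit:
jog_arm([
  {"claw": -1,"delta_pos": [-3,-20,0],"turn": [0,0,0]},
  {"claw": -1,"delta_pos": [-7,-55,0],"turn": [0,0,0]},
  {"claw": -1,"delta_pos": [-12,-95,0],"turn": [0,0,0]},
  {"claw": -1,"delta_pos": [-16,-135,0],"turn": [0,0,0]},
  {"claw": -1,"delta_pos": [-21,-175,0],"turn": [0,0,0]},
  {"claw": -1,"delta_pos": [-26,-215,0],"turn": [0,0,0]},
  {"claw": -1,"delta_pos": [-30,-250,0],"turn": [0,0,0]},
  {"claw": -1,"delta_pos": [-33,-273,0],"turn": [0,0,0]},
  {"claw": -1,"delta_pos": [-34,-284,4],"turn": [0,0,0]},
  {"claw": -1,"delta_pos": [-34,-284,8],"turn": [0,0,0]},
  {"claw": -1,"delta_pos": [-34,-284,8],"turn": [0,0,0]},
  {"claw": -1,"delta_pos": [-34,-284,8],"turn": [0,0,0]},
])

```text
time: 6.45
position: [459.3, 276.2, 214.7]
orientation: [3.138, -0.123, -0.001]
ft_force: [0.1, 0.4, -1.8]
opening: 12.6
gripper_force: 34.6
```

```bash
python3 - <<'E'
from h import *
im=bot.snapshot("wrist");cv2.imwrite("pics/w4.png",im)
s=bot.get_state();print(s["time"],s["position"],s["ft_force"],s["moment"],s["opening"],s["qpos"])
print(goal([458.5,277.5,107],np.radians(85.5)))
E
```

```text
6.5 [459.555 276.301 215.111] [ 0.585 -0.567 -1.025] [ 0.074 -0.001 -0.075] 12.508807069740993 [ 0.907  0.157 -0.342  0.    -1.073  0.585]
(array([ -1.111,  -1.175, 108.111]), array([ 0.001,  0.   , -0.   ]))
```

View pics/w4.png

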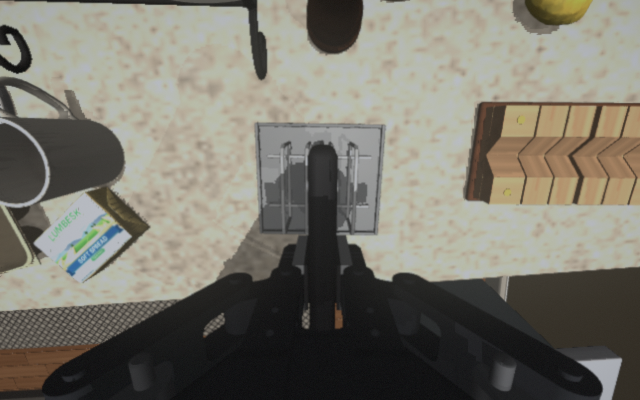

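The handle (322) is centred on the tray (258–385) with the outer hoops symmetric at 288 and 352; aligned with the middle gap. Lowering.

Emit:
jog_arm([
  {"claw": -1,"delta_pos": [-1,-1,20],"turn": [0,0,0]},
  {"claw": -1,"delta_pos": [-1,-1,45],"turn": [0,0,0]},
  {"claw": -1,"delta_pos": [-1,-1,65],"turn": [0,0,0]},
  {"claw": -1,"delta_pos": [-1,-1,85],"turn": [0,0,0]},
  {"claw": -1,"delta_pos": [-1,-1,98],"turn": [0,0,0]},
  {"claw": -1,"delta_pos": [-1,-1,105],"turn": [0,0,0]},
  {"claw": -1,"delta_pos": [-1,-1,108],"turn": [0,0,0]},
  {"claw": -1,"delta_pos": [-1,-1,108],"turn": [0,0,0]},
  {"claw": -1,"delta_pos": [-1,-1,108],"turn": [0,0,0]},
])

```text
time: 7.4
position: [459.0, 278.7, 108.1]
orientation: [-3.138, 0.122, -0.001]
ft_force: [-0.2, 0.3, -1.1]
opening: 12.6
gripper_force: 34.6
```

Emit:
jog_arm([
  {"claw": -1,"delta_pos": [0,0,1],"turn": [0,0,0]},
  {"claw": -1,"delta_pos": [0,0,2],"turn": [0,0,0]},
  {"claw": -1,"delta_pos": [0,0,2],"turn": [0,0,0]},
])

```text
time: 7.7
position: [458.6, 278.5, 105.4]
orientation: [-3.139, 0.122, -0.0]
ft_force: [-0.3, -0.4, -1.3]
opening: 12.5
gripper_force: 34.6
```

Emit:
jog_arm([
  {"claw": -1,"delta_pos": [0,0,1],"turn": [0,0,0]},
  {"claw": -1,"delta_pos": [0,0,1.5],"turn": [0,0,0]},
  {"claw": -1,"delta_pos": [0,0,1.5],"turn": [0,0,0]},
])

```text
time: 8.0
position: [458.9, 278.7, 104.8]
orientation: [-3.139, 0.121, -0.001]
ft_force: [-2.7, -1.2, 7.4]
opening: 12.1
gripper_force: 36.0
```

Emit:
jog_arm([
  {"claw": -0.9,"delta_pos": [0,0,-0.5],"turn": [0,0,0]},
  {"claw": -0.6,"delta_pos": [0,0,-0.5],"turn": [0,0,0]},
  {"claw": -0.3,"delta_pos": [0,0,-0.5],"turn": [0,0,0]},
  {"claw": 0,"delta_pos": [0,0,-0.5],"turn": [0,0,0]},
  {"claw": 0,"delta_pos": [0,0,-0.5],"turn": [0,0,0]},
  {"claw": 0,"delta_pos": [0,0,-20],"turn": [0,0,0]},
  {"claw": 0,"delta_pos": [0,0,-60],"turn": [0,0,0]},
  {"claw": 0,"delta_pos": [0,0,-100],"turn": [0,0,0]},
  {"claw": 0,"delta_pos": [0,0,-140],"turn": [0,0,0]},
  {"claw": 0,"delta_pos": [0,0,-150],"turn": [0,0,0]},
])

```text
time: 9.0
position: [460.2, 279.7, 258.7]
orientation: [-3.134, 0.121, -0.008]
ft_force: [-0.5, 1.0, -0.5]
opening: 42.9
gripper_force: 0.0
```

```bash
python3 - <<'E'
from h import *
im=bot.snapshot("wrist");cv2.imwrite("pics/w5.png",im)
s=bot.get_state();print(s["time"],s["position"],s["ft_force"],s["opening"])
for r in bot.look_for("wrist","cutter_center")[:2]: print(round(r["confidence"],2),w("wrist",r["location"]))
bot.snapshot("scene")
for r in bot.look_for("scene","cutter_center")[:2]: print(round(r["confidence"],2),w("scene",r["location"]))
print(goal([450,-290,300],np.radians(0)),goal([450,-290,300],np.radians(90)))
E
```

```text
9.05 [459.986 279.627 258.182] [0.34  0.596 1.814] 42.72149060606834
0.6 [459.873 264.117 106.42 ]
0.69 [460.256 274.183  74.227]
0.44 [503.374  45.999  40.666]
(array([ 36.146, 567.118, -46.944]), array([0.001, 0.   , 1.493])) (array([ 36.146, 567.118, -46.944]), array([ 0.001,  0.001, -0.078]))
```

View pics/w5.png

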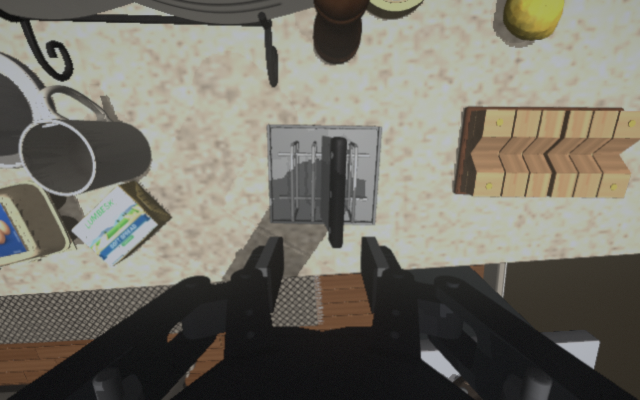

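The cutter stands in the middle gap (338,190), leaning slightly on a wire. On to the salami, turning the gripper a quarter so that it closes across it.

Emit:
jog_arm([
  {"claw": 0.4,"delta_pos": [31,520,8],"turn": [0,0,1.49]},
  {"claw": 1,"delta_pos": [31,520,8],"turn": [0,0,1.49]},
  {"claw": 1,"delta_pos": [31,520,8],"turn": [0,0,1.49]},
  {"claw": 1,"delta_pos": [31,520,8],"turn": [0,0,1.49]},
  {"claw": 1,"delta_pos": [31,520,8],"turn": [0,0,1.49]},
  {"claw": 1,"delta_pos": [31,520,8],"turn": [0,0,1.49]},
  {"claw": 1,"delta_pos": [31,520,8],"turn": [0,0,1.49]},
  {"claw": 1,"delta_pos": [31,520,8],"turn": [0,0,1.49]},
  {"claw": 1,"delta_pos": [31,520,8],"turn": [0,0,1.49]},
  {"claw": 1,"delta_pos": [31,520,8],"turn": [0,0,1.49]},
  {"claw": 1,"delta_pos": [31,520,8],"turn": [0,0,1.49]},
  {"claw": 1,"delta_pos": [31,520,8],"turn": [0,0,1.49]},
])

```text
time: 10.4
position: [447.7, -244.7, 243.2]
orientation: [2.218, -2.221, -0.006]
ft_force: [0.1, 0.0, 0.1]
opening: 85.4
gripper_force: 0.0
```

```bash
python3 - <<'E'
from h import *
im=bot.snapshot("wrist");cv2.imwrite("pics/w6.png",im)
s=bot.get_state();print(s["time"],s["position"],s["orientation"],s["opening"],s["qpos"],s["joint_vel"])
for q in ["salami_center","board"]:
  for r in bot.look_for("wrist",q)[:2]: print(q,round(r["confidence"],2),w("wrist",r["location"]))
np.save("T6.npy",np.array(bot.camera_params("wrist")["T"]))
E
```

```text
10.45 [ 447.886 -243.51   243.494] [ 2.22  -2.22  -0.005] 85.52842504745719 [-0.113  0.091 -0.35  -0.    -1.134  0.113] [ 0.043 -0.022 -0.005 -0.002 -0.003 -0.015]
salami_center 0.76 [ 447.532 -311.755   60.881]
board 0.84 [ 483.629 -317.307   11.244]
```

View pics/w6.png

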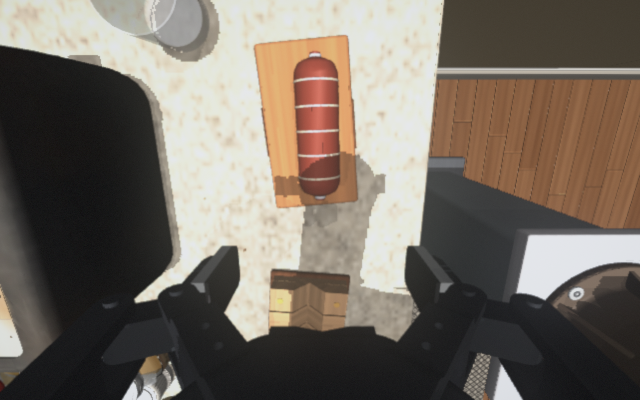

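Salami runs from its far end (316,52) to its near end (320,198) on the board; guide's end visible at (310,300). Computing the grasp.

```bash
python3 - <<'E'
from h import *
p=unproj("wrist",[(316,52),(320,198)],39);print(p,p.mean(0))
d=p[0]-p[1];print(np.degrees(np.arctan2(d[1],d[0])),np.linalg.norm(d))
q=unproj("wrist",[(294,80),(338,80),(300,178),(340,178)],42);q=(q[::2]+q[1::2])/2;print(q)
d2=q[0]-q[1];a=np.arctan2(d2[1],d2[0]);print(np.degrees(a))
c=p.mean(0);c[2]=44
print(goal([c[0],c[1],150],a+np.pi/2))
print(goal(c,a+np.pi/2))
E
```

```text
[[ 452.337 -386.41    39.   ]
 [ 447.766 -223.981   39.   ]] [ 450.051 -305.196   39.   ]
-88.3878835917479 162.4933074735507
[[ 452.342 -358.074   42.   ]
 [ 447.793 -249.52    42.   ]]
-87.60023476336701
(array([63.179, -1.651, 94.361]), array([ 0.002,  0.001, -0.039]))
(array([ 63.243,  -1.907, 200.36 ]), array([ 0.002,  0.001, -0.039]))
```

Emit:
jog_arm([
  {"claw": 1,"delta_pos": [40,-1,25],"turn": [0,0,-0.02]},
  {"claw": 1,"delta_pos": [63,-1.8,60],"turn": [0,0,-0.037]},
  {"claw": 1,"delta_pos": [63,-1.8,100],"turn": [0,0,-0.037]},
  {"claw": 1,"delta_pos": [63,-1.8,140],"turn": [0,0,-0.037]},
  {"claw": 1,"delta_pos": [63,-1.8,175],"turn": [0,0,-0.037]},
  {"claw": 1,"delta_pos": [63,-1.8,195],"turn": [0,0,-0.037]},
  {"claw": 1,"delta_pos": [63,-1.8,200],"turn": [0,0,-0.037]},
  {"claw": 1,"delta_pos": [63,-1.8,200],"turn": [0,0,-0.037]},
  {"claw": 0.5,"delta_pos": [63,-1.8,200],"turn": [0,0,-0.037]},
  {"claw": 0.3,"delta_pos": [63,-1.8,200],"turn": [0,0,-0.037]},
], squeeze=60)

```text
time: 11.55
position: [452.2, -305.4, 47.3]
orientation: [-2.265, 2.175, -0.004]
ft_force: [-0.4, -0.3, 0.8]
opening: 59.1
gripper_force: 0.0
```

Emit:
jog_arm([
  {"claw": 0.1,"delta_pos": [0,0,0],"turn": [0,0,0]},
  {"claw": -0.2,"delta_pos": [0,0,0],"turn": [0,0,0]},
  {"claw": -0.2,"delta_pos": [0,0,0],"turn": [0,0,0]},
  {"claw": -0.2,"delta_pos": [0,0,0],"turn": [0,0,0]},
  {"claw": -0.2,"delta_pos": [0,0,0],"turn": [0,0,0]},
])

```text
time: 12.05
position: [451.9, -305.4, 47.6]
orientation: [-2.265, 2.176, -0.004]
ft_force: [-0.7, 3.4, 9.3]
opening: 48.3
gripper_force: 60.5
```

Emit:
jog_arm([
  {"claw": 0.35,"delta_pos": [0,0,0],"turn": [0,0,0]},
  {"claw": 0.35,"delta_pos": [0,0,2],"turn": [0,0,0]},
  {"claw": 0.35,"delta_pos": [0,0,3.5],"turn": [0,0,0]},
  {"claw": 0.35,"delta_pos": [0,0,3.5],"turn": [0,0,0]},
  {"claw": 0.1,"delta_pos": [0,0,3.5],"turn": [0,0,0]},
  {"claw": -0.2,"delta_pos": [0,0,3.5],"turn": [0,0,0]},
  {"claw": -0.2,"delta_pos": [0,0,3.5],"turn": [0,0,0]},
  {"claw": -0.2,"delta_pos": [0,0,3.5],"turn": [0,0,0]},
  {"claw": -0.2,"delta_pos": [0,0,3.5],"turn": [0,0,0]},
])

```text
time: 12.95
position: [451.2, -305.4, 42.6]
orientation: [-2.265, 2.176, -0.001]
ft_force: [-1.5, 0.7, 5.3]
opening: 48.3
gripper_force: 61.5
```

```bash
python3 - <<'E'
from h import *
s=bot.get_state();print(s["position"],s["ft_force"],s["opening"],s["moment"])
print(goal([471,-7,160],np.radians(-4.5)))
E
```

```text
[ 451.241 -305.441   42.573] [-1.522  0.674  5.306] 48.26031288220202 [ 0.317  0.361 -0.043]
(array([-297.387,  -31.725, -117.479]), array([-0.   , -0.   ,  0.119]))
```

Emit:
jog_arm([
  {"claw": -0.2,"delta_pos": [0,0,-15],"turn": [0,0,0]},
  {"claw": -0.2,"delta_pos": [0,0,-45],"turn": [0,0,0]},
  {"claw": -0.2,"delta_pos": [-20,-2,-80],"turn": [0,0,0.01]},
  {"claw": -0.2,"delta_pos": [-55,-6,-105],"turn": [0,0,0.02]},
  {"claw": -0.2,"delta_pos": [-95,-10,-117],"turn": [0,0,0.04]},
  {"claw": -0.2,"delta_pos": [-135,-14,-117],"turn": [0,0,0.055]},
  {"claw": -0.2,"delta_pos": [-175,-19,-117],"turn": [0,0,0.07]},
  {"claw": -0.2,"delta_pos": [-215,-23,-117],"turn": [0,0,0.085]},
  {"claw": -0.2,"delta_pos": [-255,-27,-117],"turn": [0,0,0.1]},
  {"claw": -0.2,"delta_pos": [-285,-30,-117],"turn": [0,0,0.115]},
  {"claw": -0.2,"delta_pos": [-297,-31.7,-117],"turn": [0,0,0.119]},
  {"claw": -0.2,"delta_pos": [-297,-31.7,-117],"turn": [0,0,0.119]},
], squeeze=70)

```text
time: 14.15
position: [470.6, -6.0, 158.7]
orientation: [2.134, -2.304, -0.001]
ft_force: [-0.3, -0.3, -3.5]
opening: 47.8
gripper_force: 73.6
```

Emit:
jog_arm([
  {"claw": -0.2,"delta_pos": [0,0,0],"turn": [0,0,0]},
  {"claw": -0.2,"delta_pos": [0,0,0],"turn": [0,0,0]},
])

```text
time: 14.35
position: [470.5, -8.1, 158.9]
orientation: [2.13, -2.308, -0.001]
ft_force: [-0.2, -0.1, -2.9]
opening: 47.7
gripper_force: 73.6
```

```bash
python3 - <<'E'
from h import *
im=bot.snapshot("wrist");cv2.imwrite("pics/w7.png",im)
s=bot.get_state();print(s["time"],s["position"],s["ft_force"],s["moment"],s["opening"],s["qpos"])
for r in bot.look_for("wrist","salami_center")[:2]: print(round(r["confidence"],2),w("wrist",r["location"]))
print(goal([471,-7,70],np.radians(-4.5)))
# predicted far end of the guide block (-y end) and salami tip
c=np.array([471,-7,0]);u=np.array([np.cos(np.radians(-94.5)),np.sin(np.radians(-94.5)),0]);v=np.array([-u[1],u[0],0])
print(proj("wrist",[c+95*u+21*v+[0,0,46],c+95*u-21*v+[0,0,46],c+95*u+[0,0,25]]),proj("wrist",[c+82.5*u+[0,0,156]]))
E
```

```text
14.4 [470.552  -8.224 158.985] [ 0.294 -0.31  -4.505] [-0.067 -0.019 -0.011] 47.752749854097395 [ 0.402  0.103 -0.55  -0.    -0.918 -0.482]
0.63 [462.935 -43.864 173.955]
0.62 [491.465 -83.952  45.351]
(array([-1.275, -0.307, 89.092]), array([ 0.001, -0.   , -0.002]))
[[292.536  93.096]
 [344.721  93.05 ]
 [318.864  95.709]] [[316.284  95.845]]
```

View pics/w7.png

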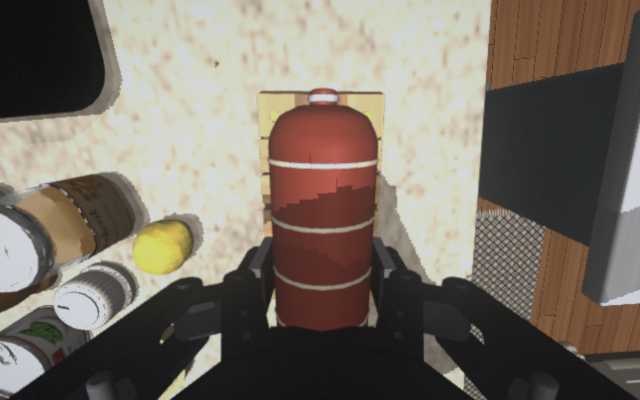

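Salami held level and parallel: tip (323,90), guide end lands 258–384 (centre 321) behind it; ~1 mm shift across and 2 mm along needed. Lowering.

Emit:
jog_arm([
  {"claw": -0.2,"delta_pos": [-2,-1,20],"turn": [0,0,0]},
  {"claw": -0.2,"delta_pos": [-2,-1,45],"turn": [0,0,0]},
  {"claw": -0.2,"delta_pos": [-2,-1,65],"turn": [0,0,0]},
  {"claw": -0.2,"delta_pos": [-2,-1,80],"turn": [0,0,0]},
  {"claw": -0.2,"delta_pos": [-2,-1,88],"turn": [0,0,0]},
  {"claw": -0.2,"delta_pos": [-2,-1,91],"turn": [0,0,0]},
  {"claw": -0.2,"delta_pos": [-2,-1,91],"turn": [0,0,0]},
])

```text
time: 15.15
position: [472.2, -5.7, 68.4]
orientation: [2.131, -2.308, 0.0]
ft_force: [-0.6, -0.0, -3.6]
opening: 48.5
gripper_force: 73.8
```

Emit:
jog_arm([
  {"claw": -0.2,"delta_pos": [0,0,1],"turn": [0,0,0]},
  {"claw": -0.2,"delta_pos": [0,0,2],"turn": [0,0,0]},
  {"claw": -0.2,"delta_pos": [0,0,2],"turn": [0,0,0]},
])

```text
time: 15.45
position: [472.3, -5.3, 66.7]
orientation: [-2.131, 2.307, -0.0]
ft_force: [-0.4, -0.6, -3.9]
opening: 47.7
gripper_force: 73.8
```

Emit:
jog_arm([
  {"claw": -0.2,"delta_pos": [0,0,1],"turn": [0,0,0]},
  {"claw": -0.2,"delta_pos": [0,0,2],"turn": [0,0,0]},
  {"claw": -0.2,"delta_pos": [0,0,2],"turn": [0,0,0]},
])

```text
time: 15.75
position: [472.0, -5.4, 64.2]
orientation: [2.132, -2.307, -0.0]
ft_force: [-0.8, 0.4, -4.4]
opening: 47.8
gripper_force: 73.8
```

Emit:
jog_arm([
  {"claw": -0.2,"delta_pos": [0,0,0.6],"turn": [0,0,0]},
  {"claw": -0.2,"delta_pos": [0,0,1.2],"turn": [0,0,0]},
  {"claw": -0.2,"delta_pos": [0,0,1.2],"turn": [0,0,0]},
])

```text
time: 16.05
position: [472.1, -5.4, 64.0]
orientation: [-2.132, 2.307, -0.0]
ft_force: [-5.1, 1.1, 9.0]
opening: 47.7
gripper_force: 75.4
```

Emit:
jog_arm([
  {"claw": -0.2,"delta_pos": [0,0.3,0.2],"turn": [0,0,0]},
  {"claw": -0.2,"delta_pos": [0,0.6,0.4],"turn": [0,0,0]},
  {"claw": -0.2,"delta_pos": [0,0.6,0.4],"turn": [0,0,0]},
])

```text
time: 16.35
position: [472.1, -5.4, 64.0]
orientation: [-2.132, 2.306, -0.002]
ft_force: [-3.2, -0.6, 11.6]
opening: 47.9
gripper_force: 75.4
```

Emit:
jog_arm([
  {"claw": -0.2,"delta_pos": [0,0.4,0.2],"turn": [0,0,0]},
  {"claw": -0.2,"delta_pos": [0,0.8,0.4],"turn": [0,0,0]},
  {"claw": -0.2,"delta_pos": [0,0.8,0.4],"turn": [0,0,0]},
])

```text
time: 16.65
position: [472.0, -5.3, 63.9]
orientation: [-2.132, 2.305, -0.003]
ft_force: [-1.7, -2.8, 13.3]
opening: 48.2
gripper_force: 75.6
```

```bash
python3 - <<'E'
from h import *
s=bot.get_state();print(s["time"],s["position"],s["ft_force"],s["moment"],s["opening"],s["gripper_force"])
E
```

```text
16.65 [472.029  -5.322  63.938] [-1.676 -2.82  13.268] [-0.87   0.862 -0.171] 48.23847596932714 75.57410717010498
```

Emit:
jog_arm([
  {"claw": -0.2,"delta_pos": [0.3,0.2,0.2],"turn": [0,0.002,0]},
  {"claw": -0.2,"delta_pos": [0.5,0.4,0.4],"turn": [0,0.004,0]},
  {"claw": -0.2,"delta_pos": [0.5,0.4,0.4],"turn": [0,0.004,0]},
])

```text
time: 16.95
position: [472.0, -5.4, 63.9]
orientation: [-2.133, 2.306, -0.008]
ft_force: [-2.1, 0.5, 17.3]
opening: 48.0
gripper_force: 76.0
```

```bash
python3 - <<'E'
from h import *
s=bot.get_state();print(s["time"],s["position"],s["ft_force"],s["moment"],s["opening"],s["gripper_force"])
im=bot.snapshot("wrist")
a=cv2.resize(im[40:360,130:510],(400,337))
sc=bot.snapshot("scene");b=cv2.resize(sc[90:300,290:430],(400,600))
o=np.zeros((600,800,3),np.uint8);o[:337,:400]=a;o[:,400:]=b;cv2.imwrite("pics/w8.png",o)
for c,q in [("wrist","salami_center"),("scene","salami_center"),("scene","cutter_center")]:
  for r in bot.look_for(c,q)[:1]: print(c,q,round(r["confidence"],2),w(c,r["location"]))
E
```

```text
16.95 [472.041  -5.357  63.923] [-2.065  0.532 17.347] [ 0.081  1.374 -0.181] 48.02579600137401 75.97245454788208
wrist salami_center 0.97 [467.203 -41.854  77.881]
scene salami_center 0.78 [475.219  33.61   81.809]
scene cutter_center 0.98 [460.005 274.942  75.683]
```

View pics/w8.png

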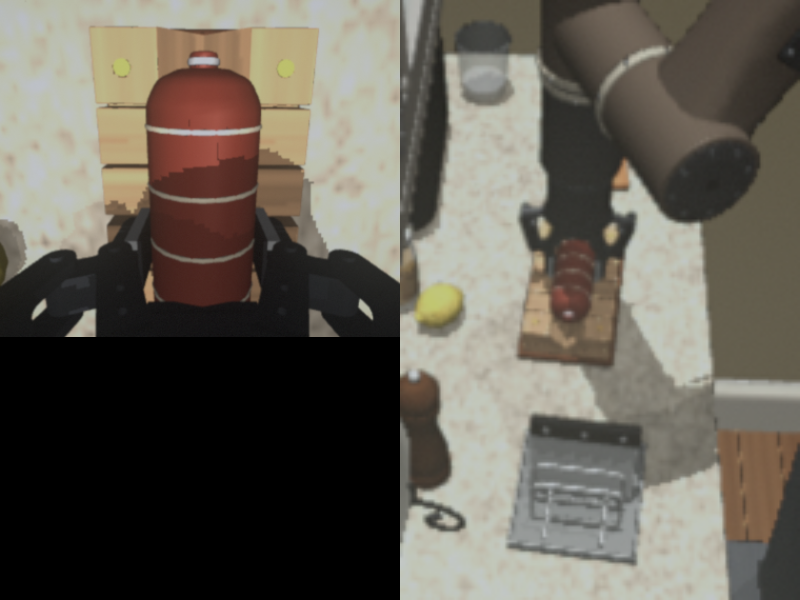

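```bash
python3 - <<'E'
from h import *
f=lambda u,v:(130+u*.95,40+v*.95)
g=lambda u,v:(290+(u-400)*.35,90+v*.35)
print("-y tip",unproj("wrist",[f(204,50)],60)[0],"guide end",unproj("wrist",[f(90,27),f(318,29)],46).mean(0))
print("+y tip",unproj("scene",[g(570,319)],60)[0],"guide end top",unproj("scene",[g(524,327),g(612,335)],46).mean(0))
s=bot.get_state();print(s["time"],s["ft_force"],s["moment"])
E
```

```text
-y tip [462.594 -89.671  60.   ] guide end [ 461.715 -100.639   46.   ]
+y tip [473.649  76.146  60.   ] guide end top [475.566  82.552  46.   ]
17.2 [-3.74   0.313 17.502] [ 0.185  1.422 -0.198]
```

Emit:
jog_arm([
  {"claw": -0.2,"delta_pos": [0,0.5,0],"turn": [0,0,0]},
  {"claw": -0.2,"delta_pos": [0,1.0,0],"turn": [0,0,0]},
  {"claw": -0.2,"delta_pos": [0,1.0,0],"turn": [0,0,0]},
  {"claw": -0.2,"delta_pos": [0,1.0,0],"turn": [0,0,0]},
])

```text
time: 17.6
position: [472.0, -5.3, 64.0]
orientation: [-2.133, 2.305, -0.009]
ft_force: [2.0, -2.2, 13.3]
opening: 48.2
gripper_force: 75.5
```

Emit:
jog_arm([
  {"claw": -0.2,"delta_pos": [0.2,-0.3,0.3],"turn": [0,0,0]},
  {"claw": -0.2,"delta_pos": [0.2,-0.3,0.4],"turn": [0,0,0]},
  {"claw": -0.2,"delta_pos": [0.2,-0.3,0.4],"turn": [0,0,0]},
  {"claw": -0.2,"delta_pos": [0.2,-0.3,0.4],"turn": [0,0,0]},
])

```text
time: 18.0
position: [472.0, -5.3, 63.9]
orientation: [-2.132, 2.305, -0.009]
ft_force: [-1.5, 0.2, 19.2]
opening: 48.1
gripper_force: 76.4
```

Emit:
jog_arm([
  {"claw": -0.2,"delta_pos": [0,0,-0.25],"turn": [0,0,0]},
  {"claw": -0.2,"delta_pos": [0,0,-0.25],"turn": [0,0,0]},
  {"claw": -0.2,"delta_pos": [0,0,-0.25],"turn": [0,0,0]},
])

```text
time: 18.3
position: [472.1, -5.3, 63.9]
orientation: [-2.132, 2.305, -0.009]
ft_force: [-2.1, -0.5, 17.0]
opening: 47.9
gripper_force: 75.8
```

```bash
python3 -c "
from bench import bot
print(bot.get_state()['ft_force'],bot.sign_off())"
```

```text
the job is handed in; nothing more can be done
[-2.08051322 -0.5356351  17.03392752] None
```

The job is handed in at 18.3 s: the cutter stands in the rack's middle gap, leaning about 8° on a wire, and the salami lies centred to within about 3 mm in the V trough, held pressed down at about 17 N and bearing on both faces, going by the low sideways force.

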